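# Shut and bolt the guard of a chip test box

### The arm

A 7-joint arm with a two-finger parallel gripper is mounted at the origin on the work surface. World frame = base frame: x ahead of the robot, y to its left, z up, the work surface at z = 0. Lengths are in m, angles in degrees, forces in N, time in s.
With the tool pointing down it reaches from about 0.425 to 0.975 m from the base axis. Payload 16.7 kg.
Tool frame: the origin (TCP) lies midway between the tips of the shut fingers; the grasp point (between the pads) lies 19 mm behind it (bot.grasp_offset is the distance from the TCP to the grasp point, in m); z points along the fingers, y is the line along which they close (so a half turn about z gives the same grasp; the last joint's range is limited). The gripper opens to 85 mm and grips with 20 to 120 N. Pads are 22 mm wide; open, the fingers measure 114 mm over their backs; the gripper's body (76 mm by 85 mm) begins 54 mm behind the grasp point. The pads swing forward as they close: fully open they stand 13 mm farther back than shut.
Start: joints at [-84.082, 24.414, 4.234, 92.017, -1.954, 63.644, -3.845], TCP at [0.169, 0.654, 0.231] pointing down, gripper open.
Joint ranges: [-163.25, 163.25], [-28.42, 122.38], [-70.27, 78.77], [12.13, 141.07], [-58.53, 238.53], [9.26, 117.41], [-156.51, 156.51]. Speed limits (degrees/s): [108.29, 108.29, 136.94, 136.94, 172.46, 172.46, 172.46].

### API

Orientations are given as [roll, pitch, yaw] about the fixed x, y, z axes, in that order (R = Rz(yaw) Ry(pitch) Rx(roll)).
In Python, from cell import telemetry, viewer, bot gives the robot as it stands. The module is installed in compiled form; this text tells all that it offers.
- The arm moves only by the tool jog_arm, never from a script. Its arguments are lists of equal length, an entry for each row: "dp": the shift along the tool's x, y, z in mm, a list of three; "rot": the turn, a rotation vector about the tool's x, y, z in degrees, a list of three; "jaw": the opening in per cent of the stroke, from 0 (shut) to 100 (fully open). A call has exactly 10 rows; each row shifts and turns the commanded pose from where the row before left it, along the tool's axes as they then stand; what a row does not reach is not made up. A row lasts 1/12 s, in which the tool goes at most 41.7 mm and 7.16 degrees, less where a joint would pass 70% of its speed; a pose out of reach is approached as far as the arm can. A call with a gripper value outside its range is refused whole. The fingers move at their own pace and stop on an object; "force" is the grip in N (left out, the last holds). Time passes only in rows, so rows that do not move let the fingers close, or fill a call up. It gives the time, the measured TCP pose, the force, the opening and the grip force at its end, in the units of the state.
- telemetry.get_obs(): the state, without advancing time (a new reading comes with each control period).
- viewer.capture(name): name is "scene" or "top" or "wrist"; returns the picture (480x640x3 uint8, red, green, blue); there is no depth.
- viewer.camera_info(name): a dict with "camera_matrix" (3x3 intrinsics, pixels), "R" (3x3) and "t" (3): a world point X has camera coordinates R X + t; the wrist camera has in their place "T_tool_cam" (4x4, takes a point from camera to tool coordinates, whose origin is the TCP and whose axes are the flange's). Camera axes: x right, y down, z forward; pixel columns grow to the right and rows downward; lengths in m; the calibration is good to about 2 mm. A picture is of the moment at which its call begins: read the wrist's pose just before it. camera_info takes no time and is no camera call.
- bot.close_job(): hands the job in; it is judged then, once.
The state is a dict: "time_s": time; "joint_pos": joint angles; "joint_velocities": joint speeds; "effort": joint torques, N m; "tool_pos": TCP position; "eef_rot": TCP orientation; "force": force on the tool from outside, world axes, zero at the start; "wrist_torque": the same for the moment, N m; "opening": finger opening in m; "gripper_force": force on a finger pad.
Only numpy, scipy, OpenCV 4.12 (cv2) and the standard library are available. Lean on these libraries where they do the work, as an engineer would, in place of code of your own. Each camera call takes 0.05 s, during which the arm holds its last target. There are 200 camera calls.

### The job

Make the chip test box safe to switch on: push its clear sliding cover fully shut by the lip, then press the bolt's spring catch down with one fingertip and keep it down while the other fingertip pushes the bolt fully home into the keeper. Let the catch spring up again so that it locks the bolt, and leave everything clear. Only push and press with the fingers, without forcing; never grip or lift anything, and do not disturb the loose things on the box and the bench.

Things in the scene. Friction and masses are not known exactly. Their poses are not given: they have to be found in the camera images.
- tester: chip test box: low white cabinet 280 (x) x 400 (y) x 85 mm (z), fixed to the bench; origin centre of underside, own x from front panel to back (away from the robot), own y to the left. On its flat top deck (85 mm) a clear sliding cover runs left-right in two 9 mm rails over a well in the right half; a bolt with catch sits on the front deck, right half. 'Box frame' below is this frame, in mm
- cover (a joint): slide of the guard cover in m: 0 shut (against its right-hand stop), grows to the left (+y of the box), at most 0.130. Clear pane in an aluminium frame 122 (x) x 196 (y) x 6 mm, top at 92 mm, 0.35 kg, captive in the rails; about 2 N slides it and it stays where it is left
- lip (a point): top middle of the left face of the cover's push lip: upright flange 80 mm long (x), 4 mm thick with a 6 mm rolled top edge, along the cover's left edge, from 92 to 117 mm above the bench. Push this face to the right (-y) to shut the cover. Free deck (85 mm) to its left. Moves with the cover; cover shut: box frame (26, 0, 117)
- keeper (a point): centre of the keeper on the cover's front frame: steel hoop 14 mm long (x), 26 mm wide inside (y), top at 109 mm, that takes the bolt's tip with 4 mm play each side. Moves with the cover; cover shut: box frame (-17, -97.5, 99.5), in line with the bolt
- bolt (a joint): slide of the bolt in m: 0 drawn back (towards the robot), 0.030 fully home in the keeper against its stop; moves along +x of the box, about 3 N. Flat steel bar 100 x 18 x 8 mm, top at 103 mm, in two guide straps (tops at 106 mm). The catch locks it at both ends of its travel (2 mm play)
- tab (a point): top middle of the rear face (towards the robot) of the bolt's upright thumb tab: steel plate 28 mm wide (y), 5 mm thick (x), from 103 to 131 mm above the bench, with a rounded 7 mm thick top edge up to 135 mm. Push this face along +x to send the bolt home. Behind it only bar and strap, up to 106 mm. Moves with the bolt; bolt drawn: box frame (-102.5, -97.5, 131)
- catch (a joint): angle of the spring catch in rad: 0 up (tooth in one of the bolt's two notches: bolt locked), grows as its thumb plate is pressed, at most 0.40; above 0.20 the tooth is clear. Let go between the notches it rests on the bolt at about 0.13. About 2.5 N on the plate's middle starts it, 6 N holds it fully down; 0.1 rad is about 2.4 mm at the plate's middle
- plate (a point): middle of the top face of the catch's thumb plate: dark steel, 80 mm long (x, parallel to the bolt) x 38 mm wide (y), left of the bolt. Its middle is 49 mm left of the bolt's middle line, 120 mm above the bench when up, 110 mm when fully down (slopes 0.18 rad up to the left when up, 0.22 down when pressed). A fingertip may slide along it. Catch up: box frame (-100, -49.5, 120)
- hinge (a point): middle of the catch's hinge line, parallel to the bolt and 26 mm left of its middle line, on the right-hand edge of the thumb plate; 9 mm thick barrel, 106 mm above the bench, between two lugs up to 112 mm. A rocker arm at its far end (box frame x = -52) reaches over the bolt to its notches; the tab stays 13 mm or more behind that arm
- vial: loose amber sample vial with black cap, 30 mm diameter, 50 mm tall, standing on the box's front deck, left part; origin centre of underside. Bystander
- chip_box: loose flat chip carrier box, 50 x 50 x 16 mm, black with a clear lid, lying on the box's front deck near its left end; origin centre of underside. Bystander
- tweezers: loose steel tweezers, 12 x 120 x 5 mm, lying on the narrow rear deck of the box; origin under the middle. Bystander
- stub: loose aluminium specimen stub, disc 25 mm diameter, 14 mm tall, on the box's front deck to the right of the bolt; origin centre of underside. Bystander
- wash_bottle: loose white plastic bottle, 64 mm diameter, 150 mm tall, on the bench to the right; origin centre of underside. Bystander
- screwdriver: loose screwdriver, 160 mm long, lying on the bench to the right. Bystander
- brush: loose brush, 170 mm long, lying on the bench to the left. Bystander
- chip_tray: loose black compartment tray, 100 x 140 x 22 mm, on the bench to the left; origin centre of underside. Bystander

How it is judged (in metres and radians):
On the way, in this order (a step that is already met when the one before it is completed fails the run):
1. the cover is pushed fully shut (value of joint cover below 0.004 m), for 0.1 s.
2. a fingertip holds the catch down while the bolt is slid (value of joint cover below 0.004 m and value of joint catch above 0.15 rad and contact force between catch and the fingers above 0.5 N and value of joint bolt between 0.006 and 0.027 m), for 0.04 s.
3. the bolt is home in the keeper and the catch has sprung up into its notch (value of joint cover below 0.004 m and value of joint bolt above 0.027 m and value of joint catch below 0.06 rad), for 0.2 s.
At the end, for the whole second after the job is handed in: cover within 4 mm of shut, bolt within 3 mm of fully home, catch sprung up (below 0.06 rad) in the bolt's notch (all of step 3); the robot touches nothing.
It fails at once if the bolt's tab, the catch or the cover is gripped or forced (over 38 N) (contact force between any of bolt, catch, cover and the fingers above 38 N).
It fails at once if a loose thing on the box or the bench is lifted, carried or pushed away (over 20 mm) (distance of any of vial, chip_box, tweezers, stub, wash_bottle, screwdriver, brush, chip_tray from where it was at the start of the episode above 0.02 m).
It also fails if it takes over 53 s, if anything falls off the work surface, if the arm or the gripper's body presses on something with over 40 N, if the wrist force passes 120 N, or if a joint passes its speed limit or range.

## Working session

There is one attempt and no reset: what is moved stays moved. The work goes in short steps, Python scripts to look and compute and a tool call to move; the robot and the scene stay as the last step left them, time stands still between calls to the robot, and variables do not carry over. Pictures are saved under pics/ and viewed, at most 10 in all, crops included, and the job is handed in when it is done.

Besides the shell and the picture viewer there is one more tool, called after "Call:" as name(argument=value, ...) on one line, values as JSON. jog_arm: Moves the arm, as the interface text tells. Its arguments: {"type":"object","properties":{"dp":{"type":"array","items":{"type":"array","items":{"type":"number"}}},"rot":{"type":"array","items":{"type":"array","items":{"type":"number"}}},"jaw":{"type":"array","items":{"type":"number"}},"force":{"type":"number"}},"required":["dp","rot","jaw"]}

```bash
mkdir -p pics
python3 - <<'E'
from cell import telemetry, viewer, bot
import cv2,numpy as np
o=telemetry.get_obs();print(o['time_s'],o['tool_pos'],o['eef_rot'],o['opening'])
for n in ['top','scene']:
    cv2.imwrite(f'pics/{n}0.png',viewer.capture(n)[:,:,::-1])
    c=viewer.camera_info(n);print(n,np.round(c['camera_matrix'],1).tolist(),np.round(c['R'],3).tolist(),np.round(c['t'],3).tolist())
print(np.round(viewer.camera_info('wrist')['T_tool_cam'],3).tolist(), bot.grasp_offset)
E
```

```text
0.0 [0.16875327 0.65312138 0.23058996] [-1.79923221e+02  5.10799518e-03  1.65513120e+02] 0.08529020357467469
top [[556.5, 0.0, 318.8], [0.0, 556.5, 236.3], [0.0, 0.0, 1.0]] [[0.002, -1.0, 0.002], [-0.985, -0.002, -0.171], [0.171, -0.001, -0.985]] [0.014, 0.558, 1.24]
scene [[508.6, 0.0, 311.9], [0.0, 508.6, 241.4], [0.0, 0.0, 1.0]] [[-0.546, 0.838, 0.009], [0.556, 0.37, -0.744], [-0.626, -0.401, -0.668]] [0.283, -0.228, 1.801]
[[0.0, -0.954, -0.3, 0.076], [1.0, 0.0, -0.0, 0.0], [0.0, -0.3, 0.954, -0.143], [0.0, 0.0, 0.0, 1.0]] 0.0187
```

View pics/top0.png

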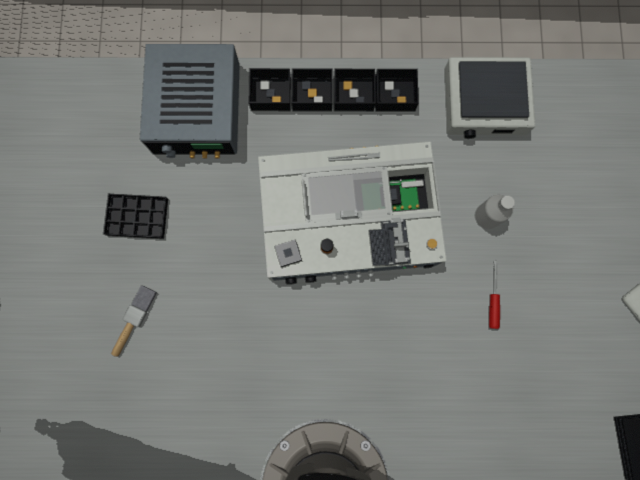

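View pics/scene0.png

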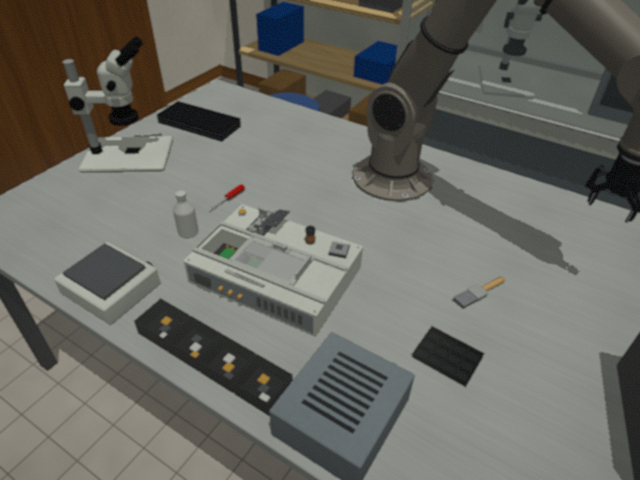

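The top view shows the box with deck corners near (261,157), (432,143), (444,261) and (267,277). The cover is open to the left, with its lip at about (306,197). The bolt and catch are near (390,243), the stub at (432,244) and the vial at (327,246).

Run:
```python
import cv2
im=cv2.imread('pics/top0.png')[135:290,250:455]
cv2.imwrite('pics/crop.png',cv2.resize(im,None,fx=3.8,fy=3.8,interpolation=cv2.INTER_CUBIC))
```

```text
(no output)
```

View pics/crop.png

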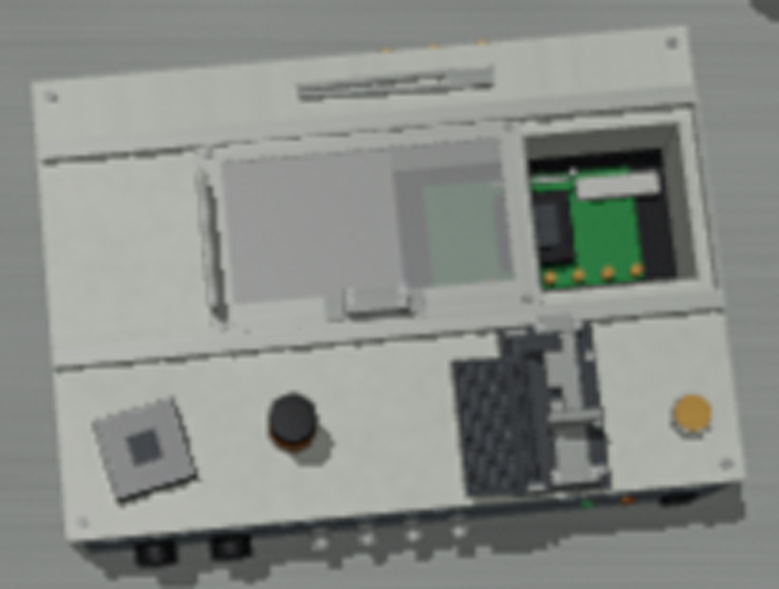

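The crop shows deck corners at (33,83), (688,28), (743,483) and (68,540). The lip is at about (208,245), the tab at about (576,414), and the plate spans (455..535, 360..495).

```bash
cat > h.py <<'E'
import numpy as np
from cell import telemetry, viewer, bot
from scipy.spatial.transform import Rotation as Ro
def ray(px,z,name='top'):
    c=viewer.camera_info(name);R=np.array(c['R']);t=np.array(c['t'])
    d=R.T@np.linalg.inv(c['camera_matrix'])@np.array([*px,1.]);o=-R.T@t
    return o+d*(z-o[2])/d[2]
def proj(X,name='top'):
    c=viewer.camera_info(name);v=c['camera_matrix']@(np.array(c['R'])@X+c['t']);return v[:2]/v[2]
def wcam(o):  # camera-from-world
    T=np.eye(4);T[:3,:3]=Ro.from_euler('xyz',o['eef_rot'],degrees=True).as_matrix();T[:3,3]=o['tool_pos']
    return np.linalg.inv(T@np.array(viewer.camera_info('wrist')['T_tool_cam']))
def wproj(X,o):
    C=wcam(o);v=np.array(viewer.camera_info('wrist')['camera_matrix'])@(C[:3,:3]@X+C[:3,3]);return v[:2]/v[2]
def wray(px,z,o):
    C=np.linalg.inv(wcam(o));d=C[:3,:3]@np.linalg.inv(viewer.camera_info('wrist')['camera_matrix'])@np.array([*px,1.])
    return C[:3,3]+d*(z-C[2,3])/d[2]
E
python3 - <<'E'
from h import *
cr=lambda x,y:(x/3.8+250,y/3.8+135)
P=[ray(cr(*p),.085) for p in [(33,83),(688,28),(743,483),(68,540)]]
L=np.array([[140,200],[140,-200],[-140,-200],[-140,200]])/1e3
W=np.array(P)[:,:2];print(W)
A=L-L.mean(0);B=W-W.mean(0)
th=np.arctan2((A[:,0]*B[:,1]-A[:,1]*B[:,0]).sum(),(A*B).sum());c=W.mean(0)
R=np.array([[np.cos(th),-np.sin(th)],[np.sin(th),np.cos(th)]])
print(np.degrees(th),c,(W-(A@R.T+c))*1e3)
b=lambda p:(R.T@(p[:2]-c)*1e3).round(1)
for n,p,z in [('lip',(208,245),.117),('tab',(576,410),.135),('keeper',(377,290),.109),('stub',(692,398),.099),('vial',(294,412),.135),('chip',(145,445),.101),('platefar-left',(455,362),.12),('platenearleft',(467,495),.12)]:
    print(n,b(ray(cr(*p),z)),ray(cr(*p),z).round(3))
E
```

```text
[[ 0.7367581   0.15391555]
 [ 0.77255765 -0.2446277 ]
 [ 0.49330798 -0.26776859]
 [ 0.45901951  0.12785775]]
5.044904874974658 [ 0.61541081 -0.05765575] [[-0.52306785  0.03497246]
 [ 0.10189472 -0.05784083]
 [-0.23247016  1.42348478]
 [ 0.65364329 -1.40061641]]
lip [ 22.  102.5] [0.628 0.046 0.117]
tab [-95.9 -97.4] [ 0.528 -0.163  0.135]
keeper [-11.4   6.3] [ 0.603 -0.052  0.109]
stub [ -89.4 -171.7] [ 0.541 -0.237  0.099]
vial [-83.3  61.9] [ 0.527 -0.003  0.135]
chip [-89.8 148.8] [0.513 0.083 0.101]
platefar-left [-59.9 -33.6] [ 0.559 -0.096  0.12 ]
platenearleft [-137.1  -32.5] [ 0.482 -0.102  0.12 ]
```

Call:
jog_arm(dp=[[-23.6,-17.6,0],[-23.6,-17.6,0],[-23.6,-17.6,0],[-23.6,-17.6,0],[-23.6,-17.6,0],[-23.6,-17.6,0],[-23.6,-17.6,0],[-23.6,-17.6,0],[-23.6,-17.6,0],[-23.6,-17.6,0]], rot=[[0,0,0],[0,0,0],[0,0,0],[0,0,0],[0,0,0],[0,0,0],[0,0,0],[0,0,0],[0,0,0],[0,0,0]], jaw=[0,0,0,0,0,0,0,0,0,0])

```text
time_s: 0.93
tool_pos: [0.3539, 0.4227, 0.2312]
eef_rot: [-180.0, -0.0, 165.5]
force: [0.7, 0.2, 0.7]
opening: -0.0001
gripper_force: 0.0
```

Call:
jog_arm(dp=[[-23.6,-17.6,0],[-23.6,-17.6,0],[-23.6,-17.6,0],[-23.6,-17.6,0],[-23.6,-17.6,0],[-23.6,-17.6,0],[-23.6,-17.6,0],[-23.6,-17.6,0],[-23.6,-17.6,0],[-23.6,-17.6,0]], rot=[[0,0,0],[0,0,0],[0,0,0],[0,0,0],[0,0,0],[0,0,0],[0,0,0],[0,0,0],[0,0,0],[0,0,0]], jaw=[0,0,0,0,0,0,0,0,0,0])

```text
time_s: 1.77
tool_pos: [0.5383, 0.1933, 0.2312]
eef_rot: [-180.0, -0.0, 165.5]
force: [0.2, 0.6, -0.7]
opening: -0.0001
gripper_force: 0.0
```

Call:
jog_arm(dp=[[-23.6,-17.6,0],[-23.6,-17.6,0],[-23.6,-17.6,0],[-23.6,-17.6,0],[-23.6,-17.6,0],[0,0,0],[0,0,0],[0,0,0],[0,0,0],[0,0,0]], rot=[[0,0,0],[0,0,0],[0,0,0],[0,0,0],[0,0,0],[0,0,6.5],[0,0,6.5],[0,0,6.5],[0,0,6.5],[0,0,6.5]], jaw=[0,0,0,0,0,0,0,0,0,0])

```text
time_s: 2.6
tool_pos: [0.6298, 0.0798, 0.231]
eef_rot: [-180.0, -0.0, 132.7]
force: [0.1, 0.4, -0.3]
opening: -0.0003
gripper_force: 0.0
```

Call:
jog_arm(dp=[[0,0,0],[0,0,0],[0,0,0],[0,0,0],[0,0,0],[0,0,0],[0,0,0],[0,0,0],[0,0,0],[0,0,0]], rot=[[0,0,6.5],[0,0,6.5],[0,0,6.5],[0,0,6.5],[0,0,6.5],[0,0,6.5],[0,0,6.5],[0,0,6.5],[0,0,6.5],[0,0,6.5]], jaw=[0,0,0,0,0,0,0,0,0,0])

```text
time_s: 3.43
tool_pos: [0.6298, 0.08, 0.2311]
eef_rot: [-180.0, 0.0, 67.7]
force: [0.0, 0.2, -0.5]
opening: -0.0004
gripper_force: 0.0
```

Call:
jog_arm(dp=[[0,0,0],[0,0,0],[0,0,0],[0,0,0],[0,0,0],[0,0,0],[0,0,0],[0,0,0],[0,0,0],[0,0,0]], rot=[[0,0,6.5],[0,0,6.5],[0,0,6.5],[0,0,6.5],[0,0,6.5],[0,0,6.5],[0,0,6.5],[0,0,6.5],[0,0,6.5],[0,0,4.5]], jaw=[0,0,0,0,0,0,0,0,0,0])

```text
time_s: 4.27
tool_pos: [0.6298, 0.0801, 0.231]
eef_rot: [180.0, 0.0, 4.7]
force: [0.0, 0.2, 0.2]
opening: 0.0003
gripper_force: 0.0
```

```bash
cat >> h.py <<'E'
TH=np.radians(5.04);BC=np.array([.6154,-.0577]);BR=np.array([[np.cos(TH),-np.sin(TH)],[np.sin(TH),np.cos(TH)]])
def W(x,y,z): return np.array([*(BC+BR@np.array([x,y])/1e3),z/1e3])
def B(p): return np.array([*(BR.T@(np.array(p[:2])-BC)*1e3),p[2]*1e3]).round(1)
E
python3 - <<'E'
from h import *
import cv2
o=telemetry.get_obs();im=viewer.capture('wrist')[:,:,::-1].copy()
for p in [(26,103,117),(-14,103,117),(66,103,117),(26,0,117),(-140,200,85),(140,200,85),(-17,5.5,109)]:
    u=wproj(W(*p),o).round().astype(int);print(p,u);cv2.circle(im,tuple(int(v) for v in u),3,(0,0,255),1)
print(B(o['tool_pos']))
cv2.imwrite('pics/w1.png',im)
E
```

```text
(26, 103, 117) [366 234]
(-14, 103, 117) [364 289]
(66, 103, 117) [368 175]
(26, 0, 117) [518 233]
(-140, 200, 85) [245 405]
(140, 200, 85) [220  58]
(-17, 5.5, 109) [497 287]
[ 26.4 136.  231. ]
```

View pics/w1.png

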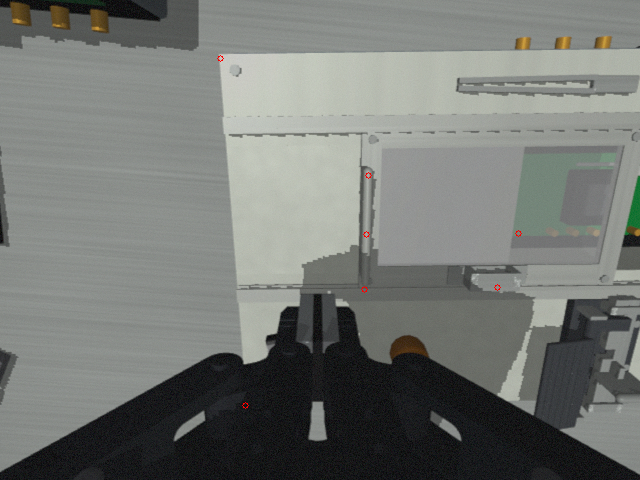

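The overlay agrees with the picture: the lip's left face is at about column 362, so the cover is open by about 105 mm, and the fingers stand clear to its left. I'll descend next.

Call:
jog_arm(dp=[[0,0,22],[0,0,22],[0,0,22],[0,0,22],[0,0,22],[0,0,15],[0,0,6],[0,4,0],[0,4,0],[0,4,0]], rot=[[0,0,-0.3],[0,0,0],[0,0,0],[0,0,0],[0,0,0],[0,0,0],[0,0,0],[0,0,0],[0,0,0],[0,0,0]], jaw=[0,0,0,0,0,0,0,0,0,0])

```text
time_s: 5.15
tool_pos: [0.6318, 0.0673, 0.1015]
eef_rot: [180.0, -0.1, 5.3]
force: [-0.8, 0.8, 0.5]
opening: 0.0001
gripper_force: 0.0
```

Call:
jog_arm(dp=[[0,4,0],[0,4,0],[0,4,0],[0,5,0],[0,5,0],[0,5,0],[0,5,0],[0,5,0],[0,5,0],[0,5,0]], rot=[[0,0,0],[0,0,0],[0,0,0],[0,0,0],[0,0,0],[0,0,0],[0,0,0],[0,0,0],[0,0,0],[0,0,0]], jaw=[0,0,0,0,0,0,0,0,0,0])

```text
time_s: 5.98
tool_pos: [0.6355, 0.0206, 0.1003]
eef_rot: [180.0, 0.0, 5.3]
force: [0.2, 2.5, 0.6]
opening: -0.0003
gripper_force: 0.9
```

Call:
jog_arm(dp=[[0,5.5,0],[0,5.5,0],[0,5.5,0],[0,5.5,0],[0,5.5,0],[0,5.5,0],[0,5.5,0],[0,5.5,0],[0,5,0],[0,3,0]], rot=[[0,0,0.2],[0,0,0],[0,0,0],[0,0,0],[0,0,0],[0,0,0],[0,0,0],[0,0,0],[0,0,0],[0,0,0]], jaw=[0,0,0,0,0,0,0,0,0,0])

```text
time_s: 6.82
tool_pos: [0.6401, -0.0316, 0.1003]
eef_rot: [180.0, 0.0, 5.1]
force: [0.9, 1.5, 0.2]
opening: -0.0
gripper_force: 0.8
```

Run:
```python
from h import *
import cv2
o=telemetry.get_obs();im=viewer.capture('wrist')[:,:,::-1].copy()
print(B(o['tool_pos']),o['force'])
for q in (0,10,20):
    for p in [(26,q,117),(66,q,117),(-17,-97.5+q,109)]:
        u=wproj(W(*p),o);cv2.circle(im,tuple(int(v) for v in u),3,(0,0,255),1)
cv2.imwrite('pics/w2.png',im)
```

```text
[ 26.9  23.9 100.3] [0.93873923 1.47502745 0.17533339]
```

View pics/w2.png

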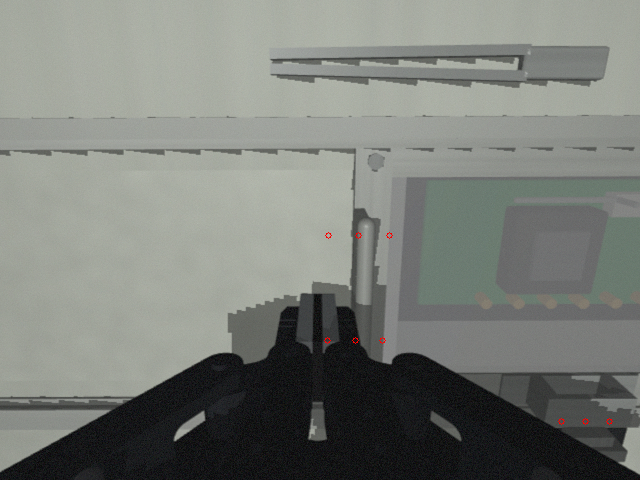

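The lip's left face is at about column 357, which matches the q≈10 mm marker, so about 10 mm remains and the contact offset is about 14 mm. I'll push it home gently.

Call:
jog_arm(dp=[[0,2.5,0],[0,2.5,0],[0,2,0],[0,1,0],[0,1,0],[0,0.5,0],[0,0.5,0],[0,0,0],[0,0,0],[0,0,0]], rot=[[0,0,0],[0,0,0],[0,0,0],[0,0,0],[0,0,0],[0,0,0],[0,0,0],[0,0,0],[0,0,0],[0,0,0]], jaw=[0,0,0,0,0,0,0,0,0,0])

```text
time_s: 7.7
tool_pos: [0.641, -0.0406, 0.1003]
eef_rot: [180.0, 0.0, 5.1]
force: [-0.9, 0.8, -0.6]
opening: -0.0
gripper_force: 0.5
```

Call:
jog_arm(dp=[[0,0.5,0],[0,0,0],[0,0.5,0],[0,0,0],[0,0,0],[0,0,0],[0,0,0],[0,0,0],[0,0,0],[0,0,0]], rot=[[0,0,0],[0,0,0],[0,0,0],[0,0,0],[0,0,0],[0,0,0],[0,0,0],[0,0,0],[0,0,0],[0,0,0]], jaw=[0,0,0,0,0,0,0,0,0,0])

```text
time_s: 8.53
tool_pos: [0.6411, -0.0408, 0.1003]
eef_rot: [-179.9, 0.0, 5.1]
force: [-3.1, 5.6, 0.8]
opening: 0.0
gripper_force: 3.0
```

Force rose to 5.6 N with no further travel, so the cover is shut. I'll back off, lift, and move over the catch.

Call:
jog_arm(dp=[[0,-5,0],[0,-5,0],[0,0,-20],[0,0,-25],[0,0,-25],[-20,10,0],[-20,15,0],[-25,15,0],[-25,15,0],[-25,15,0]], rot=[[0,0,0],[0,0,0],[0,0,0],[0,0,0],[0,0,0],[0,0,0],[0,0,0],[0,0,0],[0,0,0],[0,0,0]], jaw=[0,0,0,0,0,47,47,47,47,47])

```text
time_s: 9.37
tool_pos: [0.5308, -0.1122, 0.1703]
eef_rot: [180.0, -0.0, 5.1]
force: [1.3, 0.5, 0.2]
opening: 0.04
gripper_force: 0.0
```

Call:
jog_arm(dp=[[-16,14,0],[-15,10,0],[0,0,0],[0,0,0],[0,0,0],[0,0,0],[0,0,0],[0,0,0],[0,0,0],[0,0,0]], rot=[[0,0,0],[0,0,0],[0,0,0],[0,0,0],[0,0,0],[0,0,0],[0,0,0],[0,0,0],[0,0,0],[0,0,0]], jaw=[47,47,47,47,47,47,47,47,47,47])

```text
time_s: 10.2
tool_pos: [0.5033, -0.1382, 0.1703]
eef_rot: [180.0, 0.0, 5.1]
force: [-0.1, -0.0, -0.1]
opening: 0.0404
gripper_force: 0.0
```

Run:
```python
from h import *
import cv2
o=telemetry.get_obs();im=viewer.capture('wrist')[:,:,::-1].copy()
print(B(o['tool_pos']),o['opening'],o['eef_rot'],o['time_s'])
for p in [(-102.5,-97.5,131),(-102.5,-83.5,131),(-102.5,-111.5,131),(-60,-31,123.4),(-60,-68,116.6),(-17,-97.5,109),(26,0,117),(66,0,117)]:
    u=wproj(W(*p),o);print(p,u.round());cv2.circle(im,tuple(int(v) for v in u),3,(0,0,255),1)
cv2.imwrite('pics/w3.png',im)
t=viewer.capture('top')[:,:,::-1]
cv2.imwrite('pics/t3.png',t)
```

```text
[-118.7  -70.3  170.3] 0.040373780805489444 [1.79986685e+02 1.06647873e-02 5.12596313e+00] 10.2
(-102.5, -97.5, 131) [373. 247.]
(-102.5, -83.5, 131) [344. 247.]
(-102.5, -111.5, 131) [402. 247.]
(-60, -31, 123.4) [234. 156.]
(-60, -68, 116.6) [313. 154.]
(-17, -97.5, 109) [375.  61.]
(26, 0, 117) [151. -54.]
(66, 0, 117) [ 138. -174.]
```

View pics/w3.png

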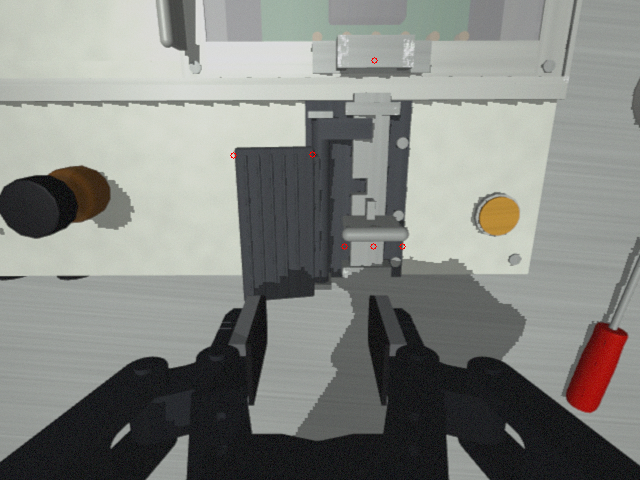

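Everything matches the markers: the tab top is at (375,233), the keeper is in line at (375,55), and the left pad is over the plate with the right pad behind the tab. I'll descend.

Call:
jog_arm(dp=[[0,0,15],[0,0,15],[0,0,13],[0,0,2],[0,0,2],[0,0,2],[0,0,2],[0,0,1],[0,0,1],[0,0,1]], rot=[[0,0,0],[0,0,0],[0,0,0],[0,0,0],[0,0,0],[0,0,0],[0,0,0],[0,0,0],[0,0,0],[0,0,0]], jaw=[47,47,47,47,47,47,47,47,47,47])

```text
time_s: 11.13
tool_pos: [0.5034, -0.138, 0.1166]
eef_rot: [-180.0, -0.0, 5.1]
force: [-0.7, 2.1, 4.2]
opening: 0.0401
gripper_force: 1.8
```

Call:
jog_arm(dp=[[0,0,1],[0,0,1],[0,0,1],[0,0,0],[0,0,0],[0,0,0],[0,0,0],[0,0,0],[0,0,0],[0,0,0]], rot=[[0,0,0],[0,0,0],[0,0,0],[0,0,0],[0,0,0],[0,0,0],[0,0,0],[0,0,0],[0,0,0],[0,0,0]], jaw=[47,47,47,47,47,47,47,47,47,47])

```text
time_s: 11.97
tool_pos: [0.5033, -0.1379, 0.1134]
eef_rot: [-180.0, -0.0, 5.1]
force: [-0.4, 4.8, 5.5]
opening: 0.0401
gripper_force: 3.0
```

Call:
jog_arm(dp=[[0,0,1],[0,0,1],[0,0,1],[0,0,0],[0,0,0],[0,0,0],[0,0,0],[0,0,0],[0,0,0],[0,0,0]], rot=[[0,0,0],[0,0,0],[0,0,0],[0,0,0],[0,0,0],[0,0,0],[0,0,0],[0,0,0],[0,0,0],[0,0,0]], jaw=[47,47,47,47,47,47,47,47,47,47])

```text
time_s: 12.8
tool_pos: [0.5033, -0.1374, 0.1103]
eef_rot: [-179.9, 0.0, 5.1]
force: [-0.9, 6.9, 7.1]
opening: 0.0403
gripper_force: 4.2
```

Run:
```python
from h import *
import cv2
o=telemetry.get_obs();im=viewer.capture('wrist')[:,:,::-1].copy()
print(B(o['tool_pos']),o['opening'],o['eef_rot'],o['force'])
for z0,s in ((120,.18),(110,-.22)):
  for p in [(-60,-31,z0+18*s),(-60,-68,z0-18*s)]:
    u=wproj(W(*p),o);print(p,u.round());cv2.circle(im,tuple(int(v) for v in u),2,(0,0,255),-1)
cv2.imwrite('pics/w4.png',im)
```

```text
[-118.7  -69.5  110.3] 0.04032007511936696 [-1.79926119e+02  1.05787181e-03  5.14928833e+00] [-0.89608675  6.93513877  7.14480194]
(-60, -31, 123.24) [200. 174.]
(-60, -68, 116.76) [313. 172.]
(-60, -31, 106.04) [213. 168.]
(-60, -68, 113.96) [313. 171.]
```

View pics/w4.png

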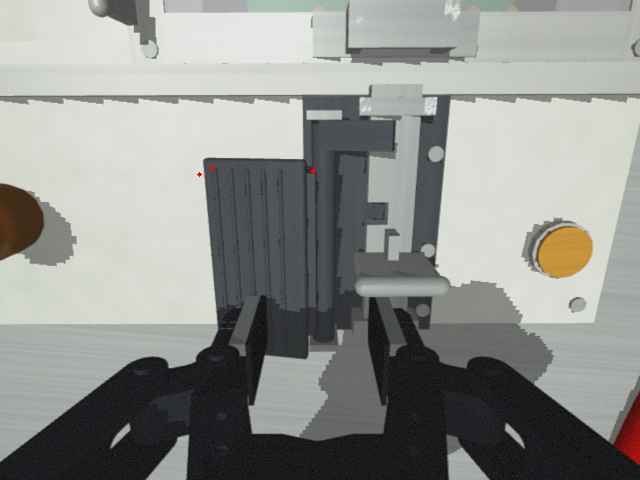

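The plate is visibly down, its far-left corner at (208,162) close to the "fully down" marker, at 7 N. I'll push forward now.

Call:
jog_arm(dp=[[1.5,0,0],[1.5,0,0],[1.5,0,0],[1.5,0,0],[1.5,0,0],[1,0,0],[1,0,0],[1,0,0],[1,0,0],[0,0,0]], rot=[[0,0,0],[0,0,0],[0,0,0],[0,0,0],[0,0,0],[0,0,0],[0,0,0],[0,0,0],[0,0,0],[0,0,0]], jaw=[47,47,47,47,47,47,47,47,47,47])

```text
time_s: 13.68
tool_pos: [0.5138, -0.1375, 0.1102]
eef_rot: [-180.0, 0.1, 5.1]
force: [-5.6, 1.0, 6.5]
opening: 0.0405
gripper_force: 3.7
```

Call:
jog_arm(dp=[[1.5,0,0],[1.5,0,0],[1.5,0,0],[1.5,0,0],[1.5,0,0],[1.5,0,0],[1.5,0,0],[1.5,0,0],[0,0,0],[0,0,0]], rot=[[0,0,0],[0,0,0],[0,0,0],[0,0,0],[0,0,0],[0,0,0],[0,0,0],[0,0,0],[0,0,0],[0,0,0]], jaw=[47,47,47,47,47,47,47,47,47,47])

```text
time_s: 14.52
tool_pos: [0.5258, -0.1364, 0.1102]
eef_rot: [-180.0, 0.1, 5.1]
force: [-5.2, 1.2, 5.8]
opening: 0.0397
gripper_force: 3.7
```

Run:
```python
from h import *
import cv2
o=telemetry.get_obs();im=viewer.capture('wrist')[:,:,::-1].copy()
print(B(o['tool_pos']),o['force'])
for q in (0,10,20,30):
    u=wproj(W(-99+q,-97.5,135),o);print(q,u.round());cv2.circle(im,tuple(int(v) for v in u),3,(0,0,255),-1)
cv2.imwrite('pics/w5.png',im)
```

```text
[-96.2 -70.5 110.2] [-5.20108217  1.16570109  5.79939903]
0 [395. 359.]
10 [397. 333.]
20 [399. 306.]
30 [401. 278.]
```

View pics/w5.png

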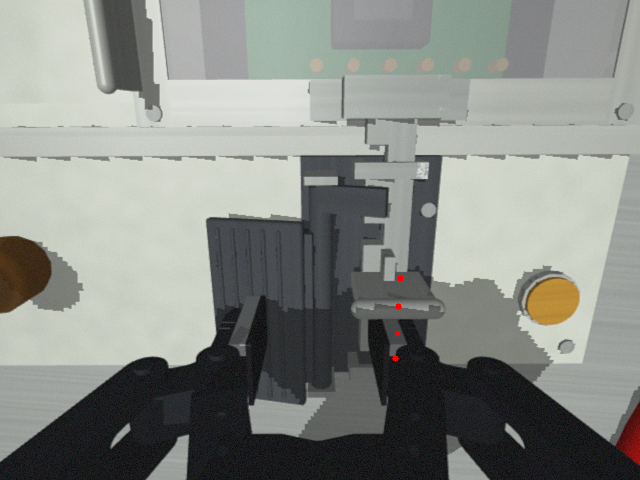

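The tab top is at about (398,308), so the bolt has travelled about 19–20 mm with the plate still down. About 10 mm remains.

Call:
jog_arm(dp=[[1.5,0,0],[1.5,0,0],[1.5,0,0],[1.5,0,0],[1,0,0],[1,0,0],[0.5,0,0],[0.5,0,0],[0,0,0],[0,0,0]], rot=[[0,0,0],[0,0,0],[0,0,0],[0,0,0],[0,0,0],[0,0,0],[0,0,0],[0,0,0],[0,0,0],[0,0,0]], jaw=[47,47,47,47,47,47,47,47,47,47])

```text
time_s: 15.4
tool_pos: [0.5346, -0.1356, 0.1101]
eef_rot: [-180.0, 0.1, 5.1]
force: [-6.9, 1.1, 8.0]
opening: 0.0398
gripper_force: 4.0
```

Call:
jog_arm(dp=[[0.5,0,0],[0.5,0,0],[0.5,0,0],[0,0,0],[0,0,0],[0,0,0],[0,0,0],[0,0,0],[0,0,0],[0,0,0]], rot=[[0,0,0],[0,0,0],[0,0,0],[0,0,0],[0,0,0],[0,0,0],[0,0,0],[0,0,0],[0,0,0],[0,0,0]], jaw=[47,47,47,47,47,47,47,47,47,47])

```text
time_s: 16.23
tool_pos: [0.536, -0.1355, 0.1101]
eef_rot: [-180.0, 0.1, 5.1]
force: [-6.1, 1.2, 7.7]
opening: 0.0401
gripper_force: 3.9
```

Call:
jog_arm(dp=[[0.5,0,0],[0.5,0,0],[0.5,0,0],[0,0,0],[0,0,0],[0,0,0],[0,0,0],[0,0,0],[0,0,0],[0,0,0]], rot=[[0,0,0],[0,0,0],[0,0,0],[0,0,0],[0,0,0],[0,0,0],[0,0,0],[0,0,0],[0,0,0],[0,0,0]], jaw=[47,47,47,47,47,47,47,47,47,47])

```text
time_s: 17.07
tool_pos: [0.5375, -0.1353, 0.1101]
eef_rot: [-180.0, 0.1, 5.1]
force: [-6.9, 1.5, 6.8]
opening: 0.04
gripper_force: 4.0
```

Call:
jog_arm(dp=[[0.5,0,0],[0.5,0,0],[0,0,0],[0,0,0],[0,0,0],[0,0,0],[0,0,0],[0,0,0],[0,0,0],[0,0,0]], rot=[[0,0,0],[0,0,0],[0,0,0],[0,0,0],[0,0,0],[0,0,0],[0,0,0],[0,0,0],[0,0,0],[0,0,0]], jaw=[47,47,47,47,47,47,47,47,47,47])

```text
time_s: 17.9
tool_pos: [0.5385, -0.1352, 0.1101]
eef_rot: [-180.0, 0.1, 5.1]
force: [-6.8, 2.1, 6.3]
opening: 0.0402
gripper_force: 4.1
```

Call:
jog_arm(dp=[[0.5,0,0],[0.5,0,0],[0,0,0],[0,0,0],[0,0,0],[0,0,0],[0,0,0],[0,0,0],[0,0,0],[0,0,0]], rot=[[0,0,0],[0,0,0],[0,0,0],[0,0,0],[0,0,0],[0,0,0],[0,0,0],[0,0,0],[0,0,0],[0,0,0]], jaw=[47,47,47,47,47,47,47,47,47,47])

```text
time_s: 18.73
tool_pos: [0.5395, -0.1351, 0.1101]
eef_rot: [-180.0, 0.1, 5.1]
force: [-6.1, 2.0, 6.3]
opening: 0.04
gripper_force: 4.0
```

Call:
jog_arm(dp=[[0.5,0,0],[0.5,0,0],[0,0,0],[0,0,0],[0,0,0],[0,0,0],[0,0,0],[0,0,0],[0,0,0],[0,0,0]], rot=[[0,0,0],[0,0,0],[0,0,0],[0,0,0],[0,0,0],[0,0,0],[0,0,0],[0,0,0],[0,0,0],[0,0,0]], jaw=[47,47,47,47,47,47,47,47,47,47])

```text
time_s: 19.57
tool_pos: [0.5405, -0.135, 0.1101]
eef_rot: [-180.0, 0.1, 5.1]
force: [-6.6, 2.1, 7.4]
opening: 0.0399
gripper_force: 4.0
```

Run:
```python
from h import *
import cv2
o=telemetry.get_obs();im=viewer.capture('wrist')[:,:,::-1].copy()
print(B(o['tool_pos']),o['force'])
for q in (20,25,30):
    u=wproj(W(-99+q,-97.5,135),o);print(q,u.round());cv2.circle(im,tuple(int(v) for v in u),2,(0,0,255),-1)
cv2.imwrite('pics/w6.png',im)
```

```text
[-81.4 -70.5 110.1] [-6.64359464  2.06358558  7.37894348]
20 [397. 345.]
25 [397. 333.]
30 [398. 319.]
```

View pics/w6.png

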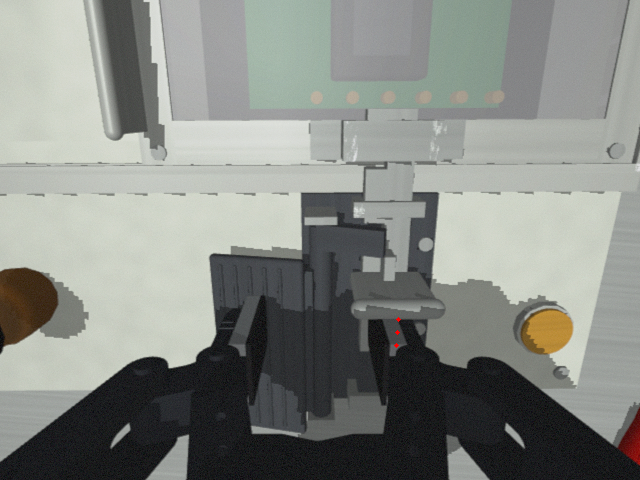

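Run:
```python
from h import *
for X,y,v in ((-118.7,-69.5,286),(-96.2,-70.5,308),(-81.4,-70.5,308)):
    z=110.2; o=dict(tool_pos=W(X,y,z),eef_rot=[180,0,5.13]); print(B(wray((400,v),.135,o)))
    print(' keeper',B(wray((400,v*0+{-118.7:32,-96.2:98,-81.4:140}[X]),.109,o)))
```

```text
[-94.3 -96.3 135. ]
 keeper [-15.5 -96.4 109. ]
[-79.7 -97.8 135. ]
 keeper [-13.3 -98.8 109. ]
[-64.9 -97.8 135. ]
 keeper [-12.5 -99.7 109. ]
```

Call:
jog_arm(dp=[[0.5,0,0],[0.5,0,0],[0,0,0],[0,0,0],[0,0,0],[0,0,0],[0,0,0],[0,0,0],[0,0,0],[0,0,0]], rot=[[0,0,0],[0,0,0],[0,0,0],[0,0,0],[0,0,0],[0,0,0],[0,0,0],[0,0,0],[0,0,0],[0,0,0]], jaw=[47,47,47,47,47,47,47,47,47,47])

```text
time_s: 20.45
tool_pos: [0.5415, -0.1349, 0.1101]
eef_rot: [-180.0, 0.1, 5.1]
force: [-6.2, 1.0, 7.2]
opening: 0.0399
gripper_force: 4.0
```

Call:
jog_arm(dp=[[0.5,0,0],[0.5,0,0],[0,0,0],[0,0,0],[0,0,0],[0,0,0],[0,0,0],[0,0,0],[0,0,0],[0,0,0]], rot=[[0,0,0],[0,0,0],[0,0,0],[0,0,0],[0,0,0],[0,0,0],[0,0,0],[0,0,0],[0,0,0],[0,0,0]], jaw=[47,47,47,47,47,47,47,47,47,47])

```text
time_s: 21.28
tool_pos: [0.5417, -0.1349, 0.11]
eef_rot: [-179.9, 0.2, 5.1]
force: [-11.2, 1.9, 11.2]
opening: 0.0398
gripper_force: 7.0
```

The stop is felt: 11 N with no further travel. I'll back off a little and lift to let the catch up.

Call:
jog_arm(dp=[[-1,0,0],[-1,0,0],[0,0,-3],[0,0,-4],[0,0,-5],[0,0,-8],[0,0,-20],[0,0,-20],[0,0,-20],[0,0,-20]], rot=[[0,0,0],[0,0,0],[0,0,0],[0,0,0],[0,0,0],[0,0,0],[0,0,0],[0,0,0],[0,0,0],[0,0,0]], jaw=[47,47,47,47,47,47,47,47,47,47])

```text
time_s: 22.12
tool_pos: [0.5413, -0.1349, 0.2117]
eef_rot: [180.0, 0.0, 5.1]
force: [-0.2, -0.4, -0.5]
opening: 0.0402
gripper_force: 0.0
```

Run:
```python
from h import *
import cv2
o=telemetry.get_obs();im=viewer.capture('wrist')[:,:,::-1].copy()
print(B(o['tool_pos']),o['force'])
for p in [(-60,-31,123.2),(-60,-31,106),(-69,-97.5,135)]:
    u=wproj(W(*p),o);print(p,u.round());cv2.circle(im,tuple(int(v) for v in u),2,(0,0,255),-1)
cv2.imwrite('pics/w7.png',im)
```

```text
[-80.6 -70.4 211.7] [-0.21522864 -0.37649012 -0.54288844]
(-60, -31, 123.2) [251. 213.]
(-60, -31, 106) [256. 207.]
(-69, -97.5, 135) [364. 234.]
```

View pics/w7.png

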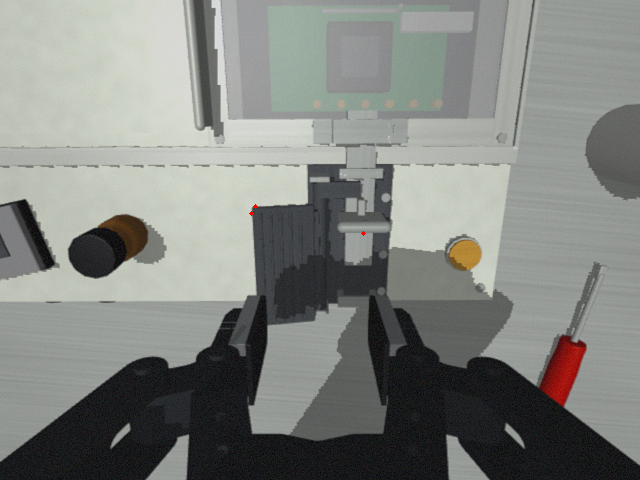

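The arm is clear, the plate corner is at (254,207), and the tab is at (364,227). To confirm the catch really sprang up, I'll return to the earlier viewing pose and compare the plate numerically with the w3 picture.

Call:
jog_arm(dp=[[-19,0,0],[-19.1,0.1,0],[0,0,20],[0,0,20],[0,0,1.4],[0,0,0],[0,0,0],[0,0,0],[0,0,0],[0,0,0]], rot=[[0,0,0],[0,0,0],[0,0,0],[0,0,0],[0,0,0],[0,0,0],[0,0,0],[0,0,0],[0,0,0],[0,0,0]], jaw=[47,47,47,47,47,47,47,47,47,47])

```text
time_s: 23.0
tool_pos: [0.5039, -0.1384, 0.1695]
eef_rot: [180.0, -0.0, 5.1]
force: [0.1, 0.8, 0.3]
opening: 0.0401
gripper_force: 0.0
```

Run:
```python
from h import *
import cv2
o=telemetry.get_obs();im=np.ascontiguousarray(viewer.capture('wrist')[:,:,::-1]);a=cv2.imread('pics/w3.png')
print(B(o['tool_pos']))
cv2.imwrite('pics/w8.png',im)
g=lambda i:cv2.cvtColor(i,cv2.COLOR_BGR2GRAY).astype(np.float32)
A,Bm=g(a),g(im)
for n,(x0,x1,y0,y1) in dict(plate=(238,306,160,270),plateL=(225,262,170,265),stub=(470,525,190,240),vial=(60,135,160,225),deckscrew=(385,412,130,155)).items():
    r=cv2.matchTemplate(Bm[y0-12:y1+12,x0-12:x1+12],A[y0:y1,x0:x1],cv2.TM_CCOEFF_NORMED)
    _,m,_,p=cv2.minMaxLoc(r);print(n,p[0]-12,p[1]-12,round(m,3))
for r in (200,230,260): print([np.argmin(np.diff(X[r,225:265]))+225 for X in (A,Bm)])
for u in (265,285): print([np.argmin(np.diff(X[135:165,u]))+135 for X in (A,Bm)])
```

```text
[-118.1  -70.6  169.5]
plate -1 -2 0.977
plateL -1 -2 0.999
stub 0 1 0.975
vial -1 1 0.993
deckscrew 0 1 0.974
[np.int64(237), np.int64(236)]
[np.int64(239), np.int64(238)]
[np.int64(241), np.int64(240)]
[np.int64(146), np.int64(148)]
[np.int64(146), np.int64(147)]
```

The plate edges match the catch-up picture within the same 1 px shift as the deck, so the catch is up. I'll lift clear and hand in.

Call:
jog_arm(dp=[[0,0,-20],[0,0,-20],[0,0,-20],[0,0,-10],[0,0,0],[0,0,0],[0,0,0],[0,0,0],[0,0,0],[0,0,0]], rot=[[0,0,0],[0,0,0],[0,0,0],[0,0,0],[0,0,0],[0,0,0],[0,0,0],[0,0,0],[0,0,0],[0,0,0]], jaw=[47,47,47,47,47,47,47,47,47,47])

```text
time_s: 23.88
tool_pos: [0.5033, -0.1384, 0.2385]
eef_rot: [180.0, 0.0, 5.1]
force: [-0.5, 0.3, 0.4]
opening: 0.0402
gripper_force: 0.0
```

```bash
python3 -c "
from cell import bot
print(bot.close_job())"
```

```text
the job is handed in; nothing more can be done
None
```

I handed the job in at about 24 s of the 53 s allowed: the cover is shut, the bolt is home against its stop, the catch has sprung up and the arm is clear (judged by force and camera; the hand-in returned no verdict).

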